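# Feel the stop pin into the drilling jig

## Robot

A 7-joint arm with a two-finger parallel gripper is mounted at the origin on the work surface. World frame = base frame: x ahead of the robot, y to its left, z up, the work surface at z = 0. Lengths are in mm, angles in rad, forces in N, time in s.
With the tool pointing down it reaches from about 400 to 925 mm from the base axis. Payload 4.1 kg.
Tool frame: the origin (TCP) lies between the finger pads; the fingertips stand 22 mm ahead of it and the grasp point (between the pads) lies 3 mm ahead of it (robot.nose_length is the distance from the TCP to the fingertips, in mm); z points along the fingers, y is the line along which they close (so a half turn about z gives the same grasp; the last joint's range is limited). The gripper opens to 85 mm and grips with 20 to 120 N. Pads are 22 mm wide; open, the fingers measure 114 mm over their backs; the gripper's body (76 mm by 85 mm) begins 54 mm behind the grasp point. The pads swing forward as they close: fully open they stand 13 mm farther back than shut.
Start: joints at [1.075, 0.398, 0.045, 1.537, -0.019, 1.207, -0.051], TCP at [251.243, -599.514, 253.347] pointing down, gripper open.
Joint ranges: [-2.82, 2.82], [-0.49, 2.23], [-1.37, 1.46], [0, 2.46], [-1.36, 4.5], [0.23, 2], [-2.94, 2.94]. Speed limits (rad/s): [2.57, 2.57, 3.14, 3.14, 3.14, 3.14, 3.14].

## Interface

Orientations are given as [roll, pitch, yaw] about the fixed x, y, z axes, in that order (R = Rz(yaw) Ry(pitch) Rx(roll)).
In Python, from station import robot, vision gives the robot as it stands.
- The arm moves only by the shell command python3 -m crank 'ROWS' [OPENING] [FORCE]. ROWS is JSON, one flat list of numbers, 4 for each row, row after row: the shift along the tool's x, y, z in units of 25 mm (1.0 is 25 mm), then the turn about the tool's z in units of 10 degrees (1.0 is 10 degrees). In form: [x, y, z, yaw, x, y, z, yaw, ...]. A call has 1 to 8 rows; each row shifts and turns the commanded pose from where the row before left it, along the tool's axes as they then stand; what a row does not reach is not made up. A row lasts 1/8 s, in which the tool goes at most 62.5 mm and 10.7 degrees, less where a joint would pass 70% of its speed; a pose out of reach is approached as far as the arm can. A call is refused whole if a number of a shift passes 1 or a number of a turn 1, either way. A call with a gripper value outside its range is refused whole. OPENING is the closure, from 0 (fully open) to 1 (shut), set as the call begins (- or left out, the last holds). The fingers move at their own pace and stop on an object; FORCE is the grip in N (left out, the last holds). Time passes only in rows, so rows that do not move let the fingers close. It gives the time, the measured TCP pose, the force, the opening and the grip force at its end, in the units of the state.
- robot.observe(): the state, without advancing time (a new reading comes with each control period).
- vision.grab_frame(name): name is "side" or "top" or "wrist"; returns the picture (400x640x3 uint8, red, green, blue); there is no depth.
- vision.camera_model(name): a dict with "fx", "fy", "cx", "cy" (pixels), "pose" (4x4, takes a point from camera to world coordinates); the wrist camera has in their place "tool_from_camera" (4x4, takes a point from camera to tool coordinates, whose origin is the TCP and whose axes are the flange's). Camera axes: x right, y up, looking along -z (the intrinsics and any distortion apply to the point x, -y, -z); pixel columns grow to the right and rows downward; lengths in mm; the calibration is good to about 2 mm. A picture is of the moment at which its call begins: read the wrist's pose just before it. camera_model takes no time and is no camera call.
- robot.job_done(): hands the job in; it is judged then, once.
The state is a dict: "clock": time; "joints": joint angles; "joint_vel": joint speeds; "joint_efforts": joint torques, N m; "tool_pos": TCP position; "eef_rot": TCP orientation; "wrist_force": force on the tool from outside, world axes, zero at the start; "ft_torque": the same for the moment, N m; "gripper_width": opening from 0.0 (shut) to 1.0 (fully open); "grasp_force": force on a finger pad.
Only numpy, scipy, OpenCV 4.12 (cv2) and the standard library are available. Lean on these libraries where they do the work, as an engineer would, in place of code of your own. Each camera call takes 0.05 s, during which the arm holds its last target. There are 200 camera calls.

## Task

Take the steel stop pin out of its wooden stand and fit it in the black bar of the drilling jig: set its tip down lightly near one end of the bar and, keeping it lightly pressed on the surface (about 5 N, never over 25 N), slide it along the bar's centre line until it drops into the unmarked blind hole. Then seat it fully home, upright with its collar flat on the bar, let go and move clear, without disturbing the other things on the bench.

Things in the scene. Friction and masses are not known exactly. Their poses are not given: they have to be found in the camera images.
- pin: Loose round steel stop pin, 0.08 to 0.17 kg. Origin: centre of its tip; z up its axis. Nose tapers from 10 mm diameter at z = 4 mm to a flat 5 mm end at z = 0; 10 mm shank to z = 18; collar 24 mm in diameter, z = 18 to 23; aluminium grip 18 mm in diameter, z = 23 to 75 mm (top). It starts upright in the stand's hole, collar on the stand, tip 12 mm above the bench.
- pin_grip (a point): Where to grip the pin from above: on its axis, 50 mm above its tip.
- stand: The pin's wooden stand, a block 80 x 80 x 30 mm (x, y, z) fixed to the bench, with a 12 mm hole, 24 mm deep, in the middle of its top, in which the pin stands. Origin: centre of its underside, at bench height; z up.
- jig: Drilling jig: grey trough 70 x 184 mm (x, y), fixed to the bench, with a black-oxide steel bar in it. Origin: centre of its underside, at bench height; z up; y along the trough and bar. End caps (|y| 45 to 92 mm) are 45 mm high plus 3 mm bolt heads; side rails (|x| 23 to 34 mm) are 34 mm high. The bar, 44 mm wide, shows for |y| under 45 mm.
- bar_mid (a point): Middle of the visible bar, on its flat, level, rigid top, 40 mm above the bench (jig x = y = 0). The bar has one unmarked blind hole: 12 mm in diameter, 20 mm deep, 1 mm chamfered rim. The hole lies on the centre line jig x = 0, at an unknown, unmeasured jig y between -22 and +22 mm, as the bar was clamped at an arbitrary place in its trough.
- spray_can: Bystander: small white spray can with a narrow grey cap, 56 mm in diameter, 120 mm high, standing. Origin: centre of its underside. Leave alone.
- tape_roll: Bystander: roll of tape lying flat, 90 mm outside diameter, 25 mm high. Origin: centre of its underside. Leave alone.
- offcut: Bystander: wooden offcut 120 x 50 x 30 mm (x, y, z). Origin: centre of its underside. Leave alone.
- screwdriver: Bystander: screwdriver lying along its own x, handle to -x. Leave alone.
There are look-alikes about, which are no part of the job. What is shaped like the jig but orange is not meant.

How it is judged:
By the outcome, as a careful person would: the job done as asked, in the order asked, and still so for the second after the job is handed in, with the robot touching nothing.
It also fails if it takes over 58 s, if anything falls off the work surface, if the arm or the gripper's body presses on something with over 40 N, if the wrist force passes 120 N, or if a joint passes its speed limit or range.

## Working session

There is one attempt and no reset: what is moved stays moved. The work goes in short steps, Python scripts to look and compute and a shell command to move; the robot and the scene stay as the last step left them, time stands still between calls to the robot, and variables do not carry over. Pictures are saved under pics/ and viewed, at most 10 in all, crops included, and the job is handed in when it is done.

```bash
mkdir -p pics; ls
python3 - <<'E'
from station import robot, vision
import cv2
for n in ("top","side"):
    cv2.imwrite(f"pics/{n}0.png",vision.grab_frame(n)[:,:,::-1])
    m=vision.camera_model(n);print(n,m)
print(vision.camera_model("wrist"));print(robot.observe())
E
```

```text
pics
top {'fx': 418.72716978804914, 'fy': 418.72716978804914, 'cx': 325.4451620509555, 'cy': 195.29744885583702, 'pose': array([[-1.26110992e-02,  9.97602087e-01, -6.80517198e-02,
         3.96687992e+02],
       [-9.99820186e-01, -1.35444848e-02, -1.32718868e-02,
         6.08334026e+01],
       [-1.41617875e-02,  6.78721100e-02,  9.97593515e-01,
         1.42746968e+03],
       [ 0.00000000e+00,  0.00000000e+00,  0.00000000e+00,
         1.00000000e+00]])}
side {'fx': 497.9482035414973, 'fy': 497.9482035414973, 'cx': 321.84438024956614, 'cy': 200.21564015829904, 'pose': array([[ 9.89003818e-01,  5.79800246e-02, -1.36050597e-01,
         2.74411062e+02],
       [-1.46890555e-01,  4.91886905e-01, -8.58178558e-01,
        -1.40714570e+03],
       [ 1.71642930e-02,  8.68726418e-01,  4.94994745e-01,
         9.22352841e+02],
       [ 0.00000000e+00,  0.00000000e+00,  0.00000000e+00,
         1.00000000e+00]])}
{'fx': 324.2301223790895, 'fy': 324.2301223790895, 'cx': 323.359887667721, 'cy': 200.32705660137822, 'tool_from_camera': array([[ 7.38664130e-04,  9.53825235e-01,  3.00361241e-01,
[... 327 characters left out ...]
,  0.39912589,  0.04502587,  1.5377726 , -0.0187375 ,
        1.20688507, -0.05071555]), 'joint_vel': array([-7.97905793e-05, -4.46752350e-04,  1.64470368e-03, -3.99752952e-03,
       -6.72346937e-04,  7.12001830e-04, -4.31012470e-04]), 'joint_efforts': array([ 3.08789116e-03, -4.76263833e+01,  1.36965629e+00, -2.54948795e+01,
        1.18713043e-02,  5.08934230e-03, -1.35344817e-05]), 'tool_pos': array([ 251.05419094, -598.97872839,  252.35373055]), 'eef_rot': array([-3.13982527e+00,  8.38701446e-05,  3.96918380e-01]), 'wrist_force': array([0.28495132, 0.7407529 , 0.20224117]), 'ft_torque': array([0.00035866, 0.03899217, 0.01654403]), 'grasp_force': 0.0, 'gripper_width': 1.0005570625475961}
```

View pics/top0.png

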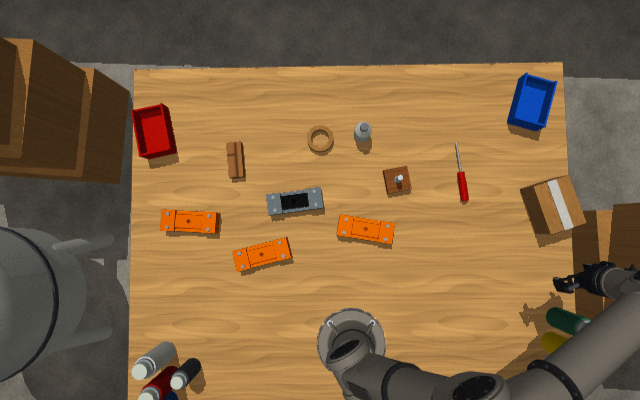

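View pics/side0.png

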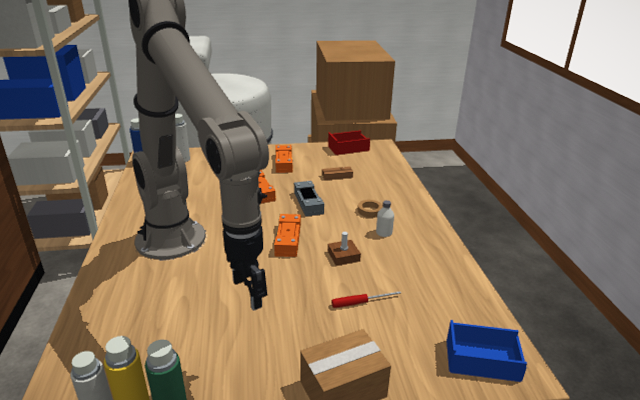

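The top view shows the pin in its stand near (398,180), the grey jig near (295,202), and orange look-alikes at (190,221), (262,254) and (366,230). I'll enlarge it.

Run:
```python
import cv2
a=cv2.imread("pics/top0.png")
cv2.imwrite("pics/top1.png",cv2.resize(a[160:220,260:420],None,fx=5,fy=5,interpolation=cv2.INTER_CUBIC))
```

```text
(no output)
```

View pics/top1.png

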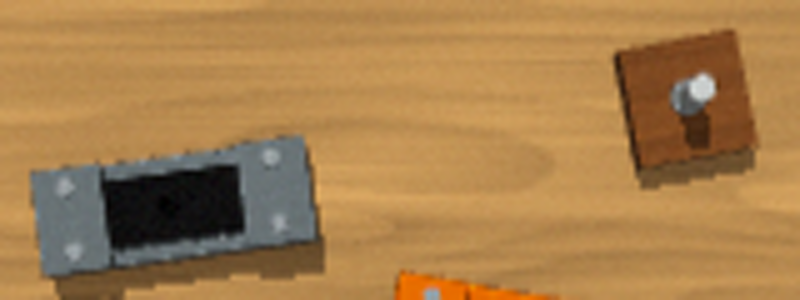

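```bash
cat > h.py <<'E'
import numpy as np
from station import robot, vision
from scipy.spatial.transform import Rotation as R
def wristpose(s):
    T=np.eye(4);T[:3,:3]=R.from_euler('xyz',s["eef_rot"]).as_matrix();T[:3,3]=s["tool_pos"]
    return T@vision.camera_model("wrist")["tool_from_camera"]
def p2w(m,P,u,v,z):
    d=P[:3,:3]@np.array([(u-m["cx"])/m["fx"],-(v-m["cy"])/m["fy"],-1])
    return P[:3,3]+d*(z-P[2,3])/d[2]
def w2p(m,P,X):
    c=P[:3,:3].T@(np.array(X)-P[:3,3]); return m["cx"]-m["fx"]*c[0]/c[2], m["cy"]+m["fy"]*c[1]/c[2]
def rel(s,X,yaw=None):
    "tool-axes shift to X in 25 mm units"
    return R.from_euler('xyz',s["eef_rot"]).as_matrix().T@(np.array(X)-s["tool_pos"])/25
E
python3 - <<'E'
from h import *
m=vision.camera_model("top");P=m["pose"]
f=lambda u,v,z:p2w(m,P,260+(u+.5)/5-.5,160+(v+.5)/5-.5,z)
print("pin",f(702,87,87))
c=np.array([f(*q,30) for q in [(617,52),(735,30),(757,147),(640,168)]]);print("stand",c.mean(0))
b=np.array([f(*q,40) for q in [(105,183),(238,166),(245,232),(112,248)]]);print("bar",b.mean(0))
k=np.array([f(*q,48) for q in [(65,188),(270,157),(280,222),(74,251)]]);print("bolts",k.mean(0))
d=k[0]+k[3]-k[1]-k[2];print("jig y dir deg",np.degrees(np.arctan2(d[1],d[0])))
d=b[0]+b[3]-b[1]-b[2];print(np.degrees(np.arctan2(d[1],d[0])),np.linalg.norm(d)/2)
print("spot",f(168,204,40))
s=robot.observe();print(rel(s,[*f(702,87,87)[:2],250]),np.degrees(s["eef_rot"]))
E
```

```text
pin [ 543.75369363 -161.43225191   87.        ]
stand [ 541.98510491 -160.81973106   30.        ]
bar [473.59741315 182.00970441  40.        ]
bolts [474.99563365 183.12285564  48.        ]
jig y dir deg 97.54805749362963
96.31238891188865 89.07966873200958
spot [475.79938616 186.63910142  40.        ]
[ 17.56360653 -11.61497496   0.11320445] [-1.79898736e+02  4.80540531e-03  2.27417480e+01]
```

```bash
python3 -m crank '[1,-0.66,0,0,1,-0.66,0,0,1,-0.66,0,0,1,-0.66,0,0,1,-0.66,0,0,1,-0.66,0,0,1,-0.66,0,0,1,-0.66,0,0]' 0 40; python3 -m crank '[1,-0.66,0,0,1,-0.66,0,0,1,-0.66,0,0,1,-0.66,0,0,1,-0.66,0,0,1,-0.66,0,0,1,-0.66,0,0,1,-0.66,0,0]'; python3 -m crank '[0.8,-0.5,0.4,0,0.8,-0.5,0.6,0,0,0,0.6,0.75,0,0,0,0.75,0,0,0,0,0,0,0,0]'
python3 - <<'E'
from h import *
import cv2
s=robot.observe();im=vision.grab_frame("wrist")
cv2.imwrite("pics/w0.png",im[:,:,::-1])
print(s["tool_pos"],np.degrees(s["eef_rot"]),s["clock"]);np.save("w0.npy",wristpose(s))
E
```

```text
clock: 1.1
tool_pos: [384.9, -399.4, 252.9]
eef_rot: [-3.141, 0.0, 0.397]
wrist_force: [0.9, 0.2, -0.1]
gripper_width: 1.001
grasp_force: 0.0
clock: 2.1
tool_pos: [518.3, -200.5, 252.9]
eef_rot: [-3.141, 0.001, 0.397]
wrist_force: [-0.1, -0.1, 0.7]
gripper_width: 0.998
grasp_force: 0.0
clock: 2.85
tool_pos: [545.3, -162.9, 213.3]
eef_rot: [3.141, -0.0, 0.137]
wrist_force: [0.7, 0.6, -0.5]
gripper_width: 0.999
grasp_force: 0.0
[ 545.32534266 -162.91729532  213.34373165] [ 1.79991824e+02 -2.29159860e-03  7.84363434e+00] 2.85
```

View pics/w0.png

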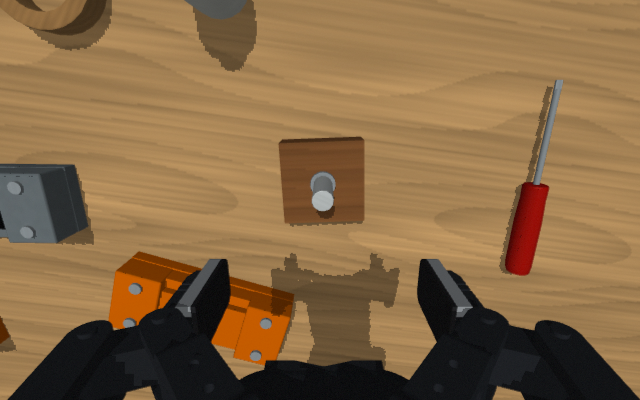

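The wrist view shows the pin's top at (322,201) and its collar at (322,184). The stand's top corners are (279,143), (364,138), (364,219) and (285,223).

Run:
```python
from h import *
m=vision.camera_model("wrist");P=np.load("w0.npy");s=robot.observe()
a=p2w(m,P,322,201,87);print(a,p2w(m,P,322,184,35))
print(np.mean([p2w(m,P,*q,30) for q in [(279,143),(364,138),(364,219),(285,223)]],0))
print(rel(s,[a[0],a[1],62-3+6]))
```

```text
[ 543.25326918 -162.36685445   87.        ] [ 543.68363238 -162.09851942   35.        ]
[ 544.19805472 -162.95279035   30.        ]
[-0.08100598 -0.03683532  5.93775365]
```

```bash
python3 -m crank '[-0.08,-0.02,1,0,0,0,1,0,0,0,1,0,0,0,1,0,0,0,1,0,0,0,0.93,0,0,0,0,0]' 0 60;  python3 -m crank '[0,0,0,0,0,0,0,0,0,0,0,0,0,0,0,0,0,0,0,0,0,0,0,0,0,0,0,0]' 1 60
```

```text
clock: 3.78
tool_pos: [541.9, -162.5, 63.6]
eef_rot: [-3.14, 0.003, 0.136]
wrist_force: [0.2, 0.2, 0.7]
gripper_width: 1.0
grasp_force: 0.0
clock: 4.65
tool_pos: [543.8, -162.8, 65.8]
eef_rot: [3.141, -0.001, 0.135]
wrist_force: [-1.3, 0.4, 5.5]
gripper_width: 0.194
grasp_force: 58.4
```

```bash
python3 -m crank '[0,0,-0.4,0,0,0,-0.8,0,0,0,-1,0,0,0,-1,0,0,0,-1,0,0,0,0,0,0,0,0,0]'
python3 - <<'E'
from h import *
import cv2
s=robot.observe();im=vision.grab_frame("wrist")
cv2.imwrite("pics/w1.png",im[100:400,160:480,::-1])
print(s["tool_pos"],s["wrist_force"])
E
```

```text
clock: 5.52
tool_pos: [542.4, -162.5, 169.0]
eef_rot: [-3.141, 0.002, 0.135]
wrist_force: [0.0, -0.2, -2.0]
gripper_width: 0.199
grasp_force: 58.5
[ 542.4263755  -162.50084857  169.0062503 ] [ 0.0291025  -0.15998544 -2.03429564]
```

View pics/w1.png

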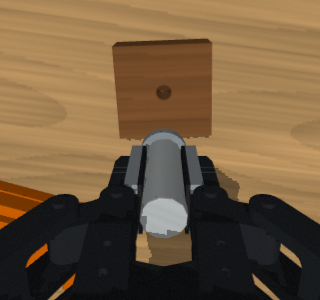

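The wrist view shows the pin held between the pads, its top near full-frame (326,317), and the empty stand behind it. Next I'll carry it over the jig.

```bash
python3 -m crank '[-0.06,-1,0,0,-0.06,-1,0,0,-0.06,-1,0,0,-0.06,-1,0,0,-0.06,-1,0,0,-0.06,-1,0,0,-0.06,-1,0,0]'; python3 -m crank '[-0.06,-1,0,0,-0.06,-1,0,0,-0.06,-1,0,0,-0.06,-1,0,0,-0.06,-1,0,0,-0.06,-1,0,0,-0.06,-1,0,0]';python3 -m crank '[0,0,0,0,0,0,0,0]'
python3 - <<'E'
from h import *
import cv2
s=robot.observe();im=vision.grab_frame("wrist")
cv2.imwrite("pics/w2.png",cv2.resize(im[100:340,160:480,::-1],None,fx=2.5,fy=2.5,interpolation=cv2.INTER_CUBIC))
np.save("w2.npy",wristpose(s));P=wristpose(s);m=vision.camera_model("wrist")
print(s["tool_pos"],np.degrees(s["eef_rot"]),s["wrist_force"])
T=P@np.linalg.inv(m["tool_from_camera"])
for z in(-22,-19,30,35,53): print(z,w2p(m,P,(T@[0,0,z,1])[:3]))
E
```

```text
clock: 6.45
tool_pos: [508.2, 10.0, 168.7]
eef_rot: [-3.141, 0.003, 0.135]
wrist_force: [-0.7, 0.1, -1.2]
gripper_width: 0.188
grasp_force: 58.6
clock: 7.32
tool_pos: [474.3, 181.7, 168.6]
eef_rot: [3.141, 0.003, 0.135]
wrist_force: [0.2, -0.1, -1.7]
gripper_width: 0.195
grasp_force: 58.6
clock: 7.58
tool_pos: [475.1, 180.0, 169.2]
eef_rot: [3.14, 0.002, 0.134]
wrist_force: [-0.2, -0.2, -1.5]
gripper_width: 0.191
grasp_force: 58.6
[475.09347717 180.03227105 169.15717585] [1.79926281e+02 9.63927282e-02 7.69888697e+00] [-0.20734284 -0.16465333 -1.52765215]
-22 (np.float64(322.6405960092266), np.float64(320.36191933721204))
-19 (np.float64(322.6588513630006), np.float64(315.0459376906944))
30 (np.float64(322.8681004112639), np.float64(254.11235547182403))
35 (np.float64(322.88302411171514), np.float64(249.76655540247373))
53 (np.float64(322.9304885493486), np.float64(235.94485233135686))
```

View pics/w2.png

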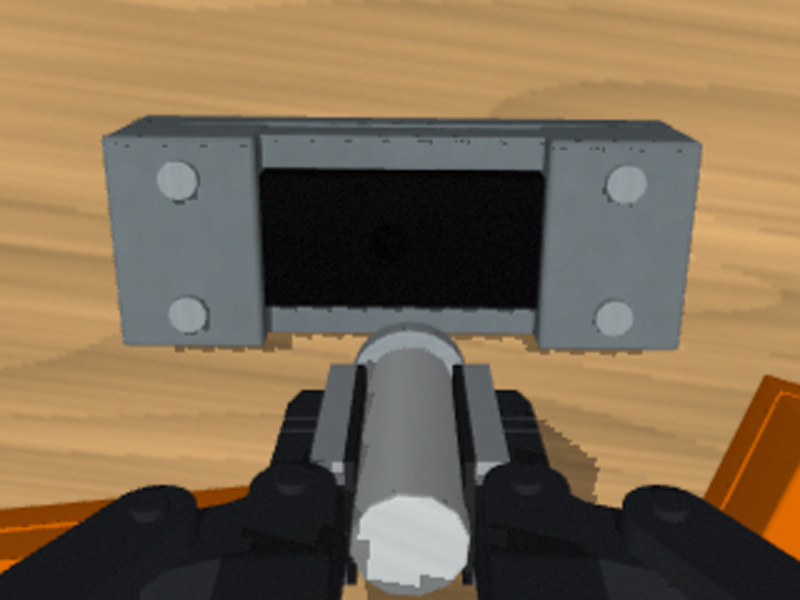

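The wrist view shows the jig square to the tool. Its bolts are at crop (178,181), (627,184), (188,315) and (614,317). The bar corners are (262,170), (545,172), (540,306) and (267,306).

Run:
```python
from h import *
m=vision.camera_model("wrist");P=np.load("w2.npy");s=robot.observe()
f=lambda u,v,z:p2w(m,P,160+(u+.5)/2.5-.5,100+(v+.5)/2.5-.5,z)
k=np.array([f(*q,48) for q in [(178,181),(627,184),(188,315),(614,317)]])
b=np.array([f(*q,40) for q in [(262,170),(545,172),(267,306),(540,306)]])
for a in(k,b):
    d=a[0]+a[2]-a[1]-a[3];print(a.mean(0),np.degrees(np.arctan2(d[1],d[0]))-90,np.linalg.norm(d)/2,np.linalg.norm(a[0]+a[1]-a[2]-a[3])/2)
print(f(385,242,40),rel(s,[*k.mean(0)[:2],0]),rel(s,[*b.mean(0)[:2],0]),rel(s,f(385,242,40)))
```

```text
[475.04230509 181.90761482  48.        ] 7.380124507852315 136.53270745979123 43.696897352357034
[476.17971657 181.58476974  40.        ] 7.517095061959012 89.27756687335325 45.268157193520736
[474.80310967 187.4191404   40.        ] [ 0.00911111 -0.09392764  6.77317778] [ 0.05248419 -0.07507376  6.77314406] [ 0.02691206 -0.31183157  5.17289793]
```

```bash
python3 -m crank '[0.01,-0.48,0,0,0.01,-0.48,0,0,0.01,-0.48,0.75,0,0,0,1,0,0,0,0.8,0,0,0,0.2,0,0,0,0,0,0,0,0,0]'; python3 -m crank '[0,0,0.04,0,0,0,0,0]';  python3 -m crank '[0,0,0.04,0,0,0,0,0]'
```

```text
clock: 8.62
tool_pos: [471.9, 217.6, 102.2]
eef_rot: [-3.141, -0.002, 0.135]
wrist_force: [0.2, 0.6, -1.7]
gripper_width: 0.191
grasp_force: 58.7
clock: 8.88
tool_pos: [471.4, 217.1, 100.6]
eef_rot: [3.142, -0.001, 0.135]
wrist_force: [0.9, -0.2, -0.5]
gripper_width: 0.191
grasp_force: 58.7
clock: 9.12
tool_pos: [471.2, 217.0, 99.2]
eef_rot: [3.141, 0.0, 0.135]
wrist_force: [-0.8, 0.0, -0.8]
gripper_width: 0.195
grasp_force: 58.7
```

```bash
python3 -m crank '[0,0,0.06,0,0,0,0.06,0,0,0,0,0]'|sed -n 2,4p;  for i in 1; do python3 -m crank '[0,0,0.03,0,0,0,0,0]'|sed -n 2,4p; python3 -m crank '[0,0,0.02,0,0,0,0,0]'|sed -n 2,4p; done
```

```text
tool_pos: [471.1, 217.0, 96.1]
eef_rot: [3.141, 0.0, 0.135]
wrist_force: [-0.6, -0.2, -0.3]
tool_pos: [471.2, 217.0, 95.5]
eef_rot: [3.141, 0.0, 0.135]
wrist_force: [0.2, -0.5, -1.4]
tool_pos: [471.2, 217.1, 95.0]
eef_rot: [3.141, 0.0, 0.135]
wrist_force: [0.3, -0.4, -0.8]
```

```bash
python3 -m crank '[0,0,0.02,0,0,0,0,0]'|sed -n 2,4p; python3 -m crank '[0,0,0.02,0,0,0,0,0]'|sed -n 2,4p
```

```text
tool_pos: [471.2, 217.1, 94.5]
eef_rot: [3.141, 0.0, 0.135]
wrist_force: [0.2, -0.3, -1.8]
tool_pos: [471.2, 217.0, 94.0]
eef_rot: [3.141, 0.0, 0.135]
wrist_force: [0.6, -0.6, -0.5]
```

```bash
python3 -m crank '[0,0,0.02,0,0,0,0,0]'|sed -n 2,4p
```

```text
tool_pos: [471.3, 217.1, 93.7]
eef_rot: [3.141, -0.0, 0.135]
wrist_force: [-0.5, -0.8, 0.8]
```

```bash
python3 -m crank '[0,0,0.01,0,0,0,0,0]'|sed -n 2,4p; python3 -m crank '[0,0,0.01,0,0,0,0,0]'|sed -n 2,4p
```

```text
tool_pos: [471.4, 217.1, 93.6]
eef_rot: [3.141, -0.0, 0.135]
wrist_force: [-1.4, -0.6, 3.2]
tool_pos: [471.4, 217.1, 93.5]
eef_rot: [3.141, -0.0, 0.135]
wrist_force: [-1.2, -0.4, 5.8]
```

```bash
python3 -m crank '[0,0.06,0,0,0,0.06,0,0,0,0.06,0,0]'|sed -n 2,4p; python3 -m crank '[0,0.06,0,0,0,0.06,0,0]'|sed -n 2,4p
```

```text
tool_pos: [472.5, 213.8, 93.6]
eef_rot: [-3.14, -0.002, 0.136]
wrist_force: [-0.4, 2.8, 4.8]
tool_pos: [473.0, 210.5, 93.5]
eef_rot: [-3.14, -0.002, 0.135]
wrist_force: [-0.1, 2.9, 4.7]
```

```bash
python3 -m crank '[-0.02,0.06,0,0,-0.01,0.06,0,0,0,0.06,0,0]'|sed -n 2,4p; python3 -m crank '[0,0.06,0,0,0,0.06,0,0,0,0.06,0,0]'|sed -n 2,4p
```

```text
tool_pos: [472.9, 205.8, 93.5]
eef_rot: [-3.14, -0.002, 0.135]
wrist_force: [0.3, 3.2, 5.8]
tool_pos: [473.4, 201.4, 93.5]
eef_rot: [-3.14, -0.002, 0.135]
wrist_force: [-0.1, 3.7, 6.5]
```

```bash
python3 -m crank '[0,0.06,0,0,0,0.06,0,0,0,0.06,0,0]'|sed -n 2,4p; python3 -m crank '[0,0.06,0,0,0,0.06,0,0]'|sed -n 2,4p
```

```text
tool_pos: [473.9, 197.0, 93.5]
eef_rot: [-3.14, -0.002, 0.135]
wrist_force: [-1.1, 3.0, 4.8]
tool_pos: [474.4, 194.0, 93.5]
eef_rot: [-3.14, -0.002, 0.135]
wrist_force: [-0.5, 2.9, 6.3]
```

```bash
python3 -m crank '[0,0.05,0,0,0,0.05,0,0]'|sed -n 2,4p
```

```text
tool_pos: [474.6, 191.2, 93.4]
eef_rot: [-3.141, -0.001, 0.135]
wrist_force: [-0.8, 3.3, 3.7]
```

```bash
python3 -m crank '[0,0.04,0,0,0,0,0,0]'|sed -n 2,4p; python3 -m crank '[0,0.04,0,0,0,0,0,0]'|sed -n 2,4p
```

```text
tool_pos: [473.2, 187.8, 91.9]
eef_rot: [3.139, 0.003, 0.134]
wrist_force: [-0.3, -0.8, -1.7]
tool_pos: [473.9, 188.0, 92.5]
eef_rot: [3.141, 0.001, 0.135]
wrist_force: [0.2, -0.8, -1.3]
```

The pin dropped at y≈188, where I had seen the faint dark spot. Next I'll lower it gently.

```bash
python3 -m crank '[0.01,0.01,0.04,0,0,0,0.04,0,0,0,0,0]'|sed -n 2,4p; python3 -m crank '[0,0,0.04,0,0,0,0,0]'|sed -n 2,4p
```

```text
tool_pos: [474.6, 188.2, 90.9]
eef_rot: [3.141, 0.0, 0.135]
wrist_force: [0.4, -0.6, 0.2]
tool_pos: [474.7, 188.0, 90.1]
eef_rot: [3.141, 0.0, 0.135]
wrist_force: [0.1, -1.6, 1.1]
```

```bash
python3 -m crank '[0,0.02,0.02,0,0,0,0.02,0,0,0,0,0]'|sed -n 2,4p; python3 -m crank '[0,0,0.04,0,0,0,0.04,0,0,0,0,0]'|sed -n 2,4p
```

```text
tool_pos: [474.6, 187.5, 88.7]
eef_rot: [3.141, 0.0, 0.135]
wrist_force: [-0.0, -3.0, -0.7]
tool_pos: [474.5, 187.4, 86.8]
eef_rot: [3.141, 0.001, 0.135]
wrist_force: [-0.1, -3.6, -0.4]
```

```bash
python3 -m crank '[0,0.03,0.04,0,0,0,0.04,0,0,0,0,0]'|sed -n 2,4p; python3 -m crank '[0,0,0.08,0,0,0,0.08,0,0,0,0,0]'|sed -n 2,4p
```

```text
tool_pos: [474.6, 187.3, 84.9]
eef_rot: [3.142, 0.0, 0.135]
wrist_force: [0.6, -2.2, 0.2]
tool_pos: [474.7, 187.2, 80.7]
eef_rot: [3.141, 0.0, 0.135]
wrist_force: [0.4, -2.7, -1.9]
```

```bash
python3 -m crank '[0,0.03,0.06,0,0,0,0.06,0,0,0,0.04,0,0,0,0,0]'|sed -n 2,4p; python3 -m crank '[0,0,0.02,0,0,0,0,0]'|sed -n 2,4p;python3 -m crank '[0,0,0.02,0,0,0,0,0]'|sed -n 2,4p
```

```text
tool_pos: [474.9, 187.0, 76.9]
eef_rot: [-3.141, -0.0, 0.135]
wrist_force: [-0.7, -0.5, -1.3]
tool_pos: [475.0, 186.9, 76.6]
eef_rot: [-3.141, -0.0, 0.135]
wrist_force: [-0.7, -0.1, -0.2]
tool_pos: [475.1, 186.8, 76.1]
eef_rot: [-3.141, -0.001, 0.135]
wrist_force: [-0.2, -0.4, -1.2]
```

```bash
python3 -m crank '[0,0,0.02,0,0,0,0,0]'|sed -n 2,4p; python3 -m crank '[0,0,0.015,0,0,0,0,0]'|sed -n 2,4p
```

```text
tool_pos: [475.1, 186.8, 75.8]
eef_rot: [-3.141, -0.001, 0.135]
wrist_force: [0.5, 0.1, 1.1]
tool_pos: [475.2, 186.8, 75.7]
eef_rot: [-3.142, -0.001, 0.135]
wrist_force: [-1.7, -0.0, 4.3]
```

```bash
python3 -m crank '[0,0,0.015,0,0,0,0,0]'|sed -n 2,4p
```

```text
tool_pos: [475.2, 186.8, 75.7]
eef_rot: [3.141, -0.001, 0.135]
wrist_force: [-1.7, -0.7, 8.0]
```

```bash
python3 -m crank '[0,0,0.01,0,0,0,0,0]'|sed -n 2,4p; python3 -m crank '[0,0,0,0,0,0,0,0,0,0,0,0,0,0,0,0,0,0,0,0,0,0,0,0]' 0; python3 -m crank '[0,0,-0.5,0,0,0,-1,0,0,0,-1,0,0,0,-1,0,0,0,-0.5,0,0,0,0,0,0,0,0,0]'
python3 - <<'E'
from h import *
import cv2
s=robot.observe();im=vision.grab_frame("wrist");t=vision.grab_frame("side")
a=cv2.resize(im[100:300,200:450,::-1],(500,400));b=cv2.resize(t[150:230,270:330,::-1],(300,400),interpolation=cv2.INTER_CUBIC)
cv2.imwrite("pics/w3.png",np.hstack([a,b]))
print(s["tool_pos"],s["wrist_force"])
E
```

```text
tool_pos: [475.2, 186.8, 75.7]
eef_rot: [3.141, -0.001, 0.135]
wrist_force: [-3.0, -1.1, 10.4]
clock: 18.88
tool_pos: [474.9, 186.5, 74.5]
eef_rot: [3.141, 0.0, 0.135]
wrist_force: [0.0, -0.1, -0.5]
gripper_width: 0.999
grasp_force: 0.0
clock: 19.75
tool_pos: [474.3, 186.2, 173.7]
eef_rot: [3.141, 0.002, 0.135]
wrist_force: [0.3, 0.9, 0.1]
gripper_width: 0.996
grasp_force: 0.0
[474.29507658 186.20696505 173.71505324] [0.34903509 0.94794495 0.11161868]
```

View pics/w3.png

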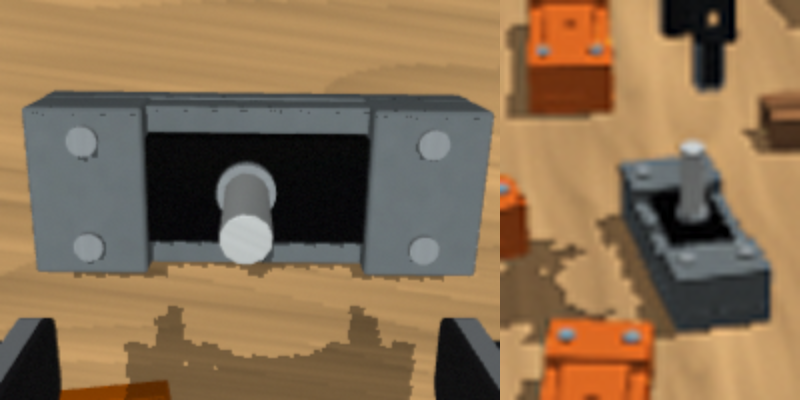

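The pin stands upright with its collar on the bar (collar at crop (246,190), top at (246,240)). The gripper is open and clear of it, so I'm handing in.

```bash
python3 -c "
from station import robot
print(robot.job_done())"
```

```text
the job is handed in; nothing more can be done
None
```

I slid the stop pin along the bar at readings of about 4–7 N until it dropped into the hole, then seated it upright with its collar on the bar, let go and moved clear. I handed the job in at about 20 s and got no verdict back.

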